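# Put the mixed-up packaging samples back on their own jigs

## Task

The three packaging samples (wide jar, slim tube, square bottle) stand on the wrong jig plates: stand each one upright and centred on the black pad of the plate whose holes have its own cross-section, using the empty pad of the plate without holes to park one of them on the way, so that this pad is empty again at the end. Keep the samples upright, set them down rather than dropping them, and leave the tape roll, the screwdriver and the glue bottle where they are.

Things in the scene. Friction and masses are not known exactly. Their poses are not given: they have to be found in the camera images.
- jar_mid (a point): Wide round jar, white with an aluminium lid, loose, standing upright: 42 mm diameter, 48 mm high. This point is its centre, half-way up (24 mm above its foot); z is its upright axis.
- tube_mid (a point): Slim round tube, white with a long aluminium cap, loose, standing upright: 22 mm diameter, 84 mm high. This point is its centre, half-way up (42 mm above its foot); z is its upright axis.
- square_mid (a point): Square bottle, white with a small round aluminium cap, loose, standing upright: body 30 x 30 mm and 60 mm high, cap 18 mm across and 14 mm high on top of it, 74 mm in all. This point is its centre, half-way up (37 mm above its foot); x and y are square to its flat sides, z is its upright axis.
- jig_jar_pad (a point): Fixed brown jig plate, 110 mm wide (its y) by 190 mm long (its x), 14 mm thick, lying on the bench; its far part has 4 wide round holes of 44 mm (2 x 2), for the wide jar. On its front part, nearest the robot, is a black rubber round sample pad, 68 mm across and raised 4 mm. This point is the centre of the pad's top face, 18 mm above the bench; x points along the plate away from the pad towards its far end (which is 145 mm away), y across it, z up.
- jig_tube_pad (a point): Fixed brown jig plate, 110 mm wide (its y) by 190 mm long (its x), 14 mm thick, lying on the bench; its far part has 9 small round holes of 24 mm (3 x 3), for the slim tube. On its front part, nearest the robot, is a black rubber round sample pad, 68 mm across and raised 4 mm. This point is the centre of the pad's top face, 18 mm above the bench; x points along the plate away from the pad towards its far end (which is 145 mm away), y across it, z up.
- jig_square_pad (a point): Fixed brown jig plate, 110 mm wide (its y) by 190 mm long (its x), 14 mm thick, lying on the bench; its far part has 4 square holes of 32 mm (2 x 2), for the square bottle. On its front part, nearest the robot, is a black rubber round sample pad, 68 mm across and raised 4 mm. This point is the centre of the pad's top face, 18 mm above the bench; x points along the plate away from the pad towards its far end (which is 145 mm away), y across it, z up.
- jig_blank_pad (a point): Fixed brown jig plate, 110 mm wide (its y) by 190 mm long (its x), 14 mm thick, lying on the bench; its far part is plain, without holes, and its pad is empty at the start (the free spot). On its front part, nearest the robot, is a black rubber round sample pad, 68 mm across and raised 4 mm. This point is the centre of the pad's top face, 18 mm above the bench; x points along the plate away from the pad towards its far end (which is 145 mm away), y across it, z up.
- tape: Bystander: small roll of tan tape lying flat on the bench, 48 mm across, 18 mm high. Origin at the centre of its underside.
- driver: Bystander: screwdriver lying on the bench, 150 mm long and 26 mm high, handle towards the robot. Origin on its underside at the middle of its length; its x runs from handle to tip.
- glue: Bystander: small amber bottle with a black cap, standing on the bench, 34 mm across, 70 mm high. Origin at the centre of its underside.
There are look-alikes about, which are no part of the job. What is shaped like the part that bears jig_square_pad but orange is not meant.

How it is judged:
By the outcome, as a careful person would: the job done as asked, in the order asked, and still so for the second after the job is handed in, with the robot touching nothing.
It also fails if it takes over 115 s, if anything falls off the work surface, if the arm or the gripper's body presses on something with over 40 N, if the wrist force passes 120 N, or if a joint passes its speed limit or range.

## Robot

A 7-joint arm with a two-finger parallel gripper is mounted at the origin on the work surface. World frame = base frame: x ahead of the robot, y to its left, z up, the work surface at z = 0. Lengths are in mm, angles in degrees, forces in N, time in s.
With the tool pointing down it reaches from about 350 to 900 mm from the base axis. Payload 8.1 kg.
Tool frame: the origin (TCP) lies midway between the tips of the shut fingers; the grasp point (between the pads) lies 19 mm behind it; y points along the fingers, z is the direction in which the jaws open and shut, and the axes are right-handed (so a half turn about y gives the same grasp; the last joint's range is limited). The gripper opens to 92 mm and grips with 3 to 60 N. Pads are 19 mm wide; open, the fingers measure 130 mm over their backs; the gripper's body (75 mm by 190 mm) begins 47 mm behind the grasp point.
Start: joints at [-81.28, 24.895, 1.432, 90.138, -0.665, 64.973, -4.303], TCP at [157.559, 604.828, 226.742] pointing down, gripper open.
Joint ranges: [-149.89, 149.89], [-25.12, 119.58], [-72.63, 75.52], [4.76, 147.25], [-75.54, 255.54], [6.69, 114.76], [-157.13, 157.13]. Speed limits (degrees/s): [127.2, 127.2, 172.46, 172.46, 180, 180, 180].

## Interface

Orientations are given as [roll, pitch, yaw] about the fixed x, y, z axes, in that order (R = Rz(yaw) Ry(pitch) Rx(roll)).
In Python, from rig import ctrl gives the robot as it stands.
- The arm moves only by the tool apply_moves, never from a script. Its argument "targets" is a list that holds one entry, the list of rows, each a list of 7 numbers: the turn, a rotation vector about the world's x, y, z in units of 8 degrees (1.0 is 8 degrees), then the shift along the world's x, y, z in units of 25 mm (1.0 is 25 mm), then the gripper's target within -1 to 1 (shut at 1, half-way at 0, fully open at -1). A call has 1 to 5 rows; each row is the pose to reach, as a shift and turn from the pose commanded when the call began; what a row does not reach only later rows make up. A row lasts 1/8 s, in which the tool goes at most 62.5 mm and 10.7 degrees, less where a joint would pass 70% of its speed; a pose out of reach is approached as far as the arm can. A call with a gripper value outside its range is refused whole. The fingers move at their own pace and stop on an object; "force" is the grip in N (left out, the last holds). Time passes only in rows, so rows that repeat a pose let the fingers close. It gives the time, the measured TCP pose, the force and the opening at its end, in the units of the state.
- ctrl.sense(): the state, without advancing time (a new reading comes with each control period).
- ctrl.get_image(name): name is "scene" or "side" or "wrist"; returns a dict with "image" (384x512x3 uint8, red, green, blue), "z_map" (384x512 float32, mm along the optical axis (not along the pixel's ray), 0 where there is no reading), "intrinsics" (3x3 intrinsics, pixels), "distortion" ([k1, k2, p1, p2, k3] as OpenCV has them; the pictures are not rectified), "cam_to_world" (4x4, takes a point from camera to world coordinates); the wrist camera has in their place "tool_from_camera" (4x4, takes a point from camera to tool coordinates, whose origin is the TCP and whose axes are the tool frame's). Camera axes: x right, y down, z forward; pixel columns grow to the right and rows downward; lengths in mm; the calibration is good to about 2 mm. A picture is of the moment at which its call begins: read the wrist's pose just before it.
- ctrl.sign_off(): hands the job in, once; it reports no verdict.
The state is a dict: "t": time; "q": joint angles; "qd": joint speeds; "joint_torque": joint torques, N m; "position": TCP position; "ee_rot": TCP orientation; "ft_force": force on the tool from outside, world axes, zero at the start; "ft_torque": the same for the moment, N m; "opening": opening from 0.0 (shut) to 1.0 (fully open).
Only numpy, scipy, OpenCV 4.12 (cv2) and the standard library are available. Lean on these libraries where they do the work, as an engineer would, in place of code of your own. Each camera call takes 0.05 s, during which the arm holds its last target.

## Working session

There is one attempt and no reset: what is moved stays moved. The work goes in short steps, Python scripts to look and compute and a tool call to move; the robot and the scene stay as the last step left them, time stands still between calls to the robot, and variables do not carry over. Pictures are saved under pics/ and viewed, and the job is handed in when it is done.

Besides the shell and the picture viewer there is one more tool, called after ">>>" in YAML: its name, and indented under it one key for each argument. apply_moves: Moves the arm, as the interface text tells. Its arguments: {"type":"object","properties":{"targets":{"type":"array"},"force":{"type":"number"}},"required":["targets"]}

```bash
ls; mkdir -p pics; python3 - <<'E'
from rig import ctrl
import cv2,numpy as np
s=ctrl.sense(); print({k:np.round(v,3).tolist() for k,v in s.items()})
for n in ["scene","side","wrist"]:
    d=ctrl.get_image(n); cv2.imwrite(f"pics/{n}0.png",d["image"][:,:,::-1])
    print(n,np.round(d["intrinsics"],1).tolist(),d["distortion"],np.round(d.get("cam_to_world",d.get("tool_from_camera")),3).tolist())
    np.savez(f"{n}0.npz",**d)
E
```

```text
pics
{'t': 0.0, 'q': [-81.277, 24.936, 1.432, 90.188, -0.666, 64.975, -4.302], 'qd': [0.018, 0.072, -0.036, 0.013, -0.061, -0.004, -0.041], 'joint_torque': [-0.001, -66.785, 0.985, -31.448, -0.061, 0.043, 0.0], 'position': [157.478, 604.303, 225.951], 'ee_rot': [-90.091, -0.007, -14.606], 'ft_force': [0.117, -0.273, -1.145], 'ft_torque': [-0.032, 0.007, 0.005], 'opening': 1.003}
scene [[435.5, 0.0, 250.2], [0.0, 435.5, 189.9], [0.0, 0.0, 1.0]] [0.05103386 0.         0.         0.         0.        ] [[-0.107, 0.832, -0.544, 1002.527], [0.994, 0.09, -0.058, 70.766], [0.0, -0.547, -0.837, 1021.415], [0.0, 0.0, 0.0, 1.0]]
side [[381.3, 0.0, 253.9], [0.0, 381.3, 187.1], [0.0, 0.0, 1.0]] [-0.08889012  0.          0.          0.          0.        ] [[0.893, -0.218, 0.394, 48.736], [-0.45, -0.464, 0.763, -675.243], [0.016, -0.859, -0.512, 544.001], [0.0, 0.0, 0.0, 1.0]]
wrist [[281.8, 0.0, 257.0], [0.0, 281.8, 191.7], [0.0, 0.0, 1.0]] [-0.02658619  0.          0.          0.          0.        ] [[-0.0, 0.968, 0.251, -66.902], [-0.0, -0.251, 0.968, -157.68], [1.0, 0.0, 0.0, 0.297], [0.0, 0.0, 0.0, 1.0]]
```

View pics/scene0.png

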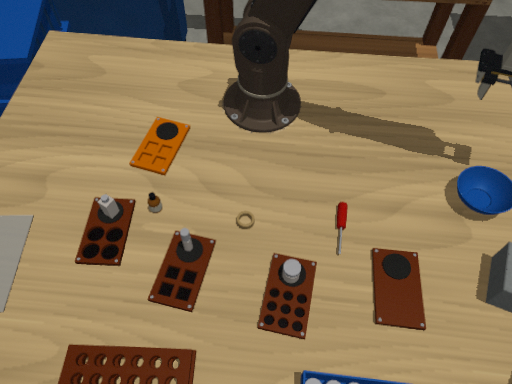

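View pics/side0.png

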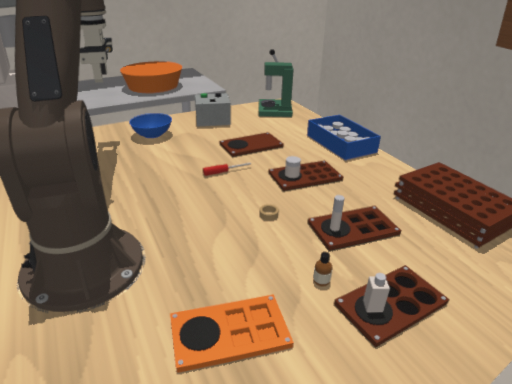

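View pics/wrist0.png

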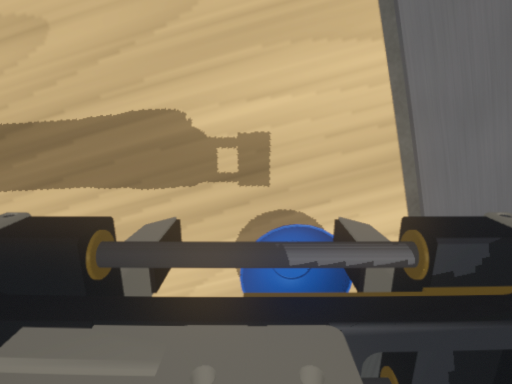

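The scene view shows four candidate plates: brown with wide round holes at (106,230), holding the square bottle; brown with square holes at (182,270), holding the tube; brown with small round holes at (288,295), holding the jar; and a plain brown one at (398,288), empty. Look-alikes are the orange square-hole plate at (160,145), the brown tube rack at (130,365) and the blue tray at (350,380). I'll measure the plates and samples next.

```bash
cat > h.py <<'E'
import cv2,numpy as np
def rays(d,px):
    K=d["intrinsics"];u=cv2.undistortPoints(np.float64(px).reshape(-1,1,2),K,d["distortion"])[:,0]
    return np.c_[u,np.ones(len(u))]
def onplane(d,px,z,T=None):
    T=d["cam_to_world"] if T is None else T
    r=rays(d,px)@T[:3,:3].T;o=T[:3,3]
    return o+r*((z-o[2])/r[:,2])[:,None]
def cloud(d,T=None):
    T=d["cam_to_world"] if T is None else T
    H,W=d["z_map"].shape;g=np.stack(np.meshgrid(np.arange(W),np.arange(H)),-1).reshape(-1,2)
    p=rays(d,g)*d["z_map"].reshape(-1,1)
    return (p@T[:3,:3].T+T[:3,3]).reshape(H,W,3)
def proj(d,P):
    T=np.linalg.inv(d["cam_to_world"])
    return cv2.projectPoints(np.float64(P).reshape(-1,1,3),cv2.Rodrigues(T[:3,:3])[0],T[:3,3],d["intrinsics"],d["distortion"])[0][:,0]
E
cat > m.py <<'E'
from h import *
names={"scene":{"jar":(106,230),"square":(182,270),"tube":(288,295),"blank":(398,288)},
"side":{"jar":(390,300),"square":(355,225),"tube":(305,175),"blank":(250,144)}}
for n in ["scene","side"]:
    d=dict(np.load(n+"0.npz"));C=cloud(d);hsv=cv2.cvtColor(d["image"],cv2.COLOR_RGB2HSV)
    h,s,v=[hsv[...,i].astype(int) for i in range(3)]
    ok=d["z_map"]>0
    brown=((h<12)|(h>170))&(s>110)&(v>40)&(v<150)
    dark=(v<45)
    print(n,"table z",np.median(C[200:300,:,2][ok[200:300]]))
    for k,(cx,cy) in names[n].items():
        R=60
        m=np.zeros(ok.shape,bool);m[max(0,cy-R):cy+R,max(0,cx-R):cx+R]=1
        b=(brown&m).astype(np.uint8); b=cv2.morphologyEx(b,cv2.MORPH_CLOSE,np.ones((3,3)))
        nl,L,st,ce=cv2.connectedComponentsWithStats(b); i=1+np.argmax(st[1:,4]); mb=L==i
        # full hull mask
        cs=np.concatenate(cv2.findContours(mb.astype(np.uint8),0,1)[0]);hull=cv2.convexHull(cs)
        top=mb&ok&(C[...,2]>9)
        pts=C[top][:,:2].astype(np.float32)
        r=cv2.minAreaRect(pts)
        zt=np.median(C[top][:,2])
        r2=cv2.minAreaRect(onplane(d,np.argwhere(mb)[:,::-1],14)[:,:2].astype(np.float32))
        hm=np.zeros(ok.shape,np.uint8);cv2.fillConvexPoly(hm,hull,1)
        ob=(hm>0)&ok&(C[...,2]>28)
        P=C[ob]
        print(k,"ztop",round(float(zt),1),"rect",np.round(np.r_[r[0],r[1],r[2]],1),"plane14",np.round(np.r_[r2[0],r2[1],r2[2]],1))
        if len(P)>10:
            pz=P[:,2].max(); t=P[P[:,2]>pz-6]; print("   obj n",len(P),"zmax",round(pz,1),"top mean",t.mean(0).round(1),"x",P[:,0].min().round(),P[:,0].max().round(),"y",P[:,1].min().round(),P[:,1].max().round())
E
python3 m.py
python3 - <<'E'
import cv2
a=cv2.imread("pics/scene0.png")[180:345,60:440]
cv2.imwrite("pics/crop0.png",cv2.resize(a,(798,346),interpolation=cv2.INTER_CUBIC))
E
```

```text
scene table z 0.41156787279209084
jar ztop 13.1 rect [ 507.7 -358.8  190.5  110.8    2.9] plane14 [ 510.  -357.   191.8  111.8    2.6]
   obj n 254 zmax 94.6 top mean [ 465.  -355.6   90.7] x 452.0 480.0 y -375.0 -338.0
square ztop 13.4 rect [ 595.  -139.6  110.7  190.3   81.7] plane14 [ 596.3 -139.4  109.8  190.5   81.6]
   obj n 154 zmax 105.6 top mean [ 544.  -136.3  101.9] x 535.0 552.0 y -146.0 -125.0
tube ztop 13.4 rect [629.5 121.9 108.5 190.5  83.3] plane14 [631.  121.7 108.5 190.8  83.2]
   obj n 325 zmax 69.6 top mean [586.3 125.2  65.7] x 564.0 607.0 y 104.0 144.0
blank ztop 13.7 rect [582.5 381.  110.7 191.6  89.9] plane14 [583.8 380.2 110.8 192.3  89.6]
side table z 2.5190560103993107
jar ztop 14.8 rect [ 505.3 -359.8  192.1  110.4    2.7] plane14 [ 502.3 -361.2  197.1  113.9    2.8]
   obj n 639 zmax 94.7 top mean [ 455.6 -361.6   92.4] x 437.0 474.0 y -377.0 -338.0
square ztop 15.5 rect [ 590.8 -141.8  109.7  190.2   81.5] plane14 [ 588.5 -144.3  120.2  195.3   81.6]
   obj n 141 zmax 70.0 top mean [ 533.3 -144.2   66.9] x 525.0 546.0 y -148.0 -129.0
tube ztop 14.4 rect [625.6 121.4 114.5 191.8  83. ] plane14 [623.8 116.4 123.7 195.2  83.4]
   obj n 136 zmax 60.6 top mean [578.1 106.4  57.6] x 560.0 597.0 y 102.0 131.0
blank ztop 14.8 rect [578.8 382.2 192.  117.4   0.8] plane14 [578.5 375.7 125.2 190.7  89.7]
```

View pics/crop0.png

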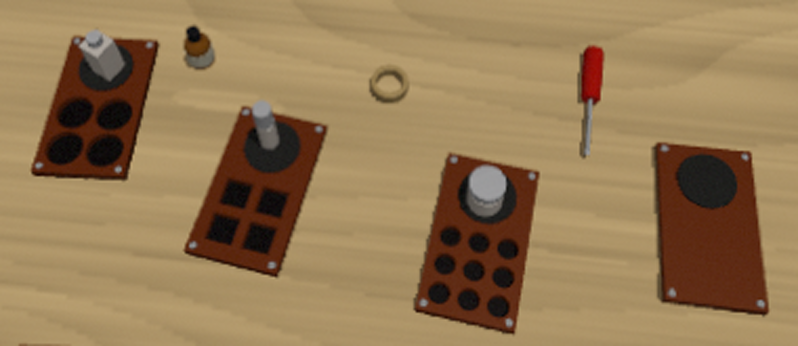

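>>> apply_moves:
  targets: "[[[0.4,0,0,... ]]]"

```text
apply_moves: Invalid argument: targets='[[[0.4,0,0,... ]]]' is not valid JSON
```

```bash
cat > w.py <<'E'
from h import *
from scipy.spatial.transform import Rotation as Ro
from rig import ctrl
def wrist(name):
    s=ctrl.sense();d=ctrl.get_image("wrist");cv2.imwrite(f"pics/{name}.png",d["image"][:,:,::-1])
    R=np.eye(4);R[:3,:3]=Ro.from_euler("xyz",s["ee_rot"],degrees=True).as_matrix();R[:3,3]=s["position"]
    d["cam_to_world"]=R@d["tool_from_camera"];np.savez(name+".npz",**d)
    print("t",s["t"],np.round(s["position"],1),np.round(s["ee_rot"],2),np.round(s["ft_force"],1),"q",np.round(s["q"],0),"op",s["opening"])
    return d
E
python3 - <<'E'
from h import *
d=dict(np.load("scene0.npz"))
print("glue",onplane(d,[(155,206)],0),"tape",onplane(d,[(245,220)],9),"driver",onplane(d,[(343,210),(339,252)],10))
E
```

```text
glue [[ 418.50200457 -252.90294551    0.        ]] tape [[440.75966292  -3.0986328    9.        ]] driver [[382.33866658 255.35078239  10.        ]
 [507.53635487 244.04497192  10.        ]]
```

That first call was malformed and was refused, so nothing moved. I'll move towards the jar.

>>> apply_moves:
  targets:
    - [[0, 0, 0.4, 1.6, -1.8, 0, -1], [0, 0, 0.8, 3.2, -3.6, 0, -1], [0, 0, 1.2, 4.8, -5.4, 0, -1], [0, 0, 1.6, 6.4, -7.2, 0, -1], [0, 0, 1.8, 8, -9, 0, -1]]
  force: 15

```text
t: 0.78
position: [358.6, 378.1, 226.7]
ee_rot: [-90.0, -0.0, -0.1]
ft_force: [1.4, 0.5, 0.2]
opening: 0.999
```

>>> apply_moves:
  targets:
    - [[0, 0, 0, 1.6, -1.8, 0, -1], [0, 0, 0, 3.2, -3.6, 0, -1], [0, 0, 0, 4.8, -5.4, 0, -1], [0, 0, 0, 6.4, -7.2, 0, -1], [0, 0, 0, 8, -9, 0, -1]]

```text
t: 1.4
position: [558.6, 153.3, 226.7]
ee_rot: [-90.0, -0.0, -0.2]
ft_force: [0.9, 1.3, 0.6]
opening: 0.999
```

>>> apply_moves:
  targets:
    - [[0, 0, 0, 0.6, -1, 0, -1], [0, 0, 0, 0.6, -1, 0, -1], [0, 0, 0, 0.6, -1, 0, -1]]

```text
t: 1.78
position: [571.9, 130.8, 226.5]
ee_rot: [-90.0, 0.0, -0.2]
ft_force: [0.7, 0.9, -1.0]
opening: 1.003
```

```bash
python3 -c "
from w import *
wrist('w1')"
```

```text
t 1.775 [571.9 130.8 226.5] [-8.997e+01  5.000e-02 -1.500e-01] [ 0.7  0.9 -1. ] q [-27.  21.  12.  96.  -5.  63.  77.] op 1.0026826419327253
```

View pics/w1.png

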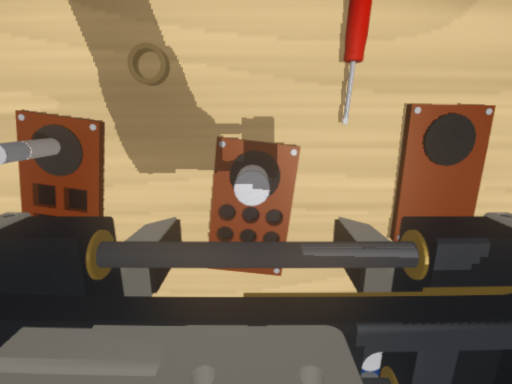

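```bash
cat >> h.py <<'E'
from scipy.optimize import least_squares
def fitc(P,r,c0=None):
    c0=P.mean(0) if c0 is None else c0
    f=lambda c:np.hypot(*(P-c).T)-r
    s=least_squares(f,c0,loss="soft_l1",f_scale=1.0);e=f(s.x)
    # free radius
    s2=least_squares(lambda c:np.hypot(*(P-c[:2]).T)-c[2],np.r_[s.x,r],loss="soft_l1",f_scale=1.0)
    return s.x,np.median(np.abs(e)),s2.x
def blob(m,seed,R=60):
    w=np.zeros(m.shape,np.uint8);x,y=seed;w[max(0,y-R):y+R,max(0,x-R):x+R]=1
    w=w*m.astype(np.uint8);n,L,st,ce=cv2.connectedComponentsWithStats(w)
    l=L[y,x] or 1+np.argmax(st[1:,4])
    b=(L==l).astype(np.uint8);c=max(cv2.findContours(b,0,1)[0],key=cv2.contourArea)[:,0]
    return b,c
def pad(d,seed,R=60):
    hsv=cv2.cvtColor(d["image"],cv2.COLOR_RGB2HSV);m=(hsv[...,1]<90)&(hsv[...,2]<75)
    b,c=blob(m,seed,R);P=onplane(d,cv2.convexHull(c)[:,0],18)[:,:2]
    # densify by contour points close to the hull
    return fitc(onplane(d,c,18)[:,:2],34,onplane(d,[seed],18)[0,:2]),b
E
python3 - <<'E'
from h import *
d=dict(np.load("w1.npz"))
hsv=cv2.cvtColor(d["image"],cv2.COLOR_RGB2HSV)
for p in [(252,185),(250,205),(255,160),(240,170),(450,140),(55,150),(230,160)]: print(p,hsv[p[1],p[0]])
for k,s in dict(tube=(255,160),square=(65,150),blank=(450,140)).items(): print(k,[np.round(x,1) for x in pad(d,s)[0]])
m=(hsv[...,1]<90)&(hsv[...,2]>110)
C=cloud(d)
b,c=blob(m,(252,190),25)
o=C[(b>0)&(d["z_map"]>0)];print("z",np.percentile(o[:,2],[1,50,99]), "bb",c.min(0),c.max(0))
t=o[o[:,2]>62];print(t.mean(0))
cv2.imwrite("pics/c1.png",cv2.resize(d["image"][100:280,160:340,::-1],None,fx=3,fy=3,interpolation=cv2.INTER_CUBIC))
E
```

```text
(252, 185) [140   4 182]
(250, 205) [  5  32 177]
(255, 160) [13 79 61]
(240, 170) [13 36 98]
(450, 140) [14 50 56]
(55, 150) [ 14  28 135]
(230, 160) [ 10 157 127]
tube [array([581.9, 126.9]), np.float64(3.7), array([577.2, 128. ,  30.2])]
square [array([ 544.6, -130.6]), np.float64(3.1), array([ 543.4, -130.4,   31.1])]
blank [array([530.6, 381.5]), np.float64(1.7), array([530.5, 381.4,  32.3])]
z [13.30070634 65.45832968 67.07170423] bb [233 165] [269 206]
[582.6586562  124.43658296  65.60720729]
```

View pics/c1.png

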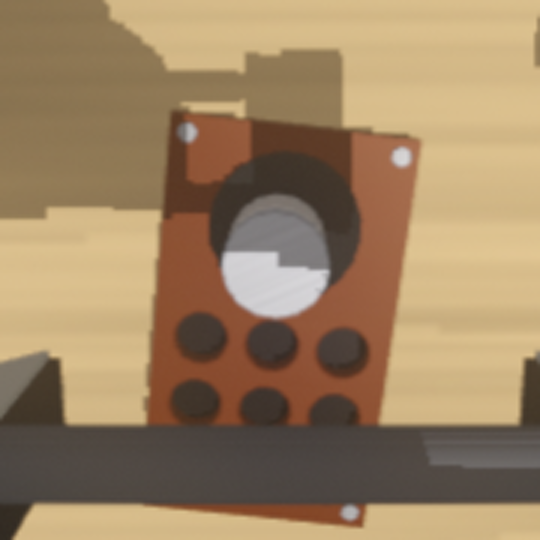

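```bash
python3 - <<'E'
from h import *
d=dict(np.load("w1.npz"))
print(onplane(d,[(251.5,188),(233.5,188),(269.5,188),(251.5,206),(251.5,170)],66))
C=cloud(d);m=(C[...,2]>62)&(C[...,2]<70)&(d["z_map"]>0);b,c=blob(m,(252,190),25)
P=onplane(d,c,66)[:,:2];print(fitc(P,21),P.min(0),P.max(0))
E
```

```text
[[582.87810381 124.94390342  66.        ]
 [582.82183815 104.02501     66.        ]
 [582.9334057  145.86135793  66.        ]
 [604.76627181 124.78463273  66.        ]
 [561.6944253  125.09669267  66.        ]]
(array([582.7733201 , 124.31761731]), np.float64(0.888656691629091), array([582.75585875, 124.32248835,  20.16887048])) [561.68982974 104.49700631] [603.53251196 144.15328295]
```

The wrist view shows the jar lid at (251,188), which works out to jar x,y = (582.8, 124.6) with its lid at 66 mm, as it should be. The pads agree with the plate outlines to about 3 mm. Next: descend on the jar, grip it and lift.

>>> apply_moves:
  targets:
    - [[0, 0, 0, 0.44, -0.25, -2.4, -1], [0, 0, 0, 0.44, -0.25, -4.8, -1], [0, 0, 0, 0.44, -0.25, -6.6, -1], [0, 0, 0, 0.44, -0.25, -7.6, -1], [0, 0, 0, 0.44, -0.25, -8.04, -1]]
  force: 15

```text
t: 2.45
position: [582.1, 125.0, 24.3]
ee_rot: [-90.0, 0.1, -0.1]
ft_force: [0.0, -0.7, 0.4]
opening: 1.001
```

>>> apply_moves:
  targets:
    - [[0, 0, 0, 0, 0, 0, -0.2], [0, 0, 0, 0, 0, 0, 0.3], [0, 0, 0, 0, 0, 0, 0.6], [0, 0, 0, 0, 0, 0, 0.6], [0, 0, 0, 0, 0, 0, 0.6]]

```text
t: 3.08
position: [583.7, 123.6, 26.0]
ee_rot: [-90.0, -0.0, -0.2]
ft_force: [0.8, -0.1, -0.3]
opening: 0.504
```

>>> apply_moves:
  targets:
    - [[0, 0, 0, 0, 0, 0, 0.6], [0, 0, 0, 0, 0, 0, 0.6], [0, 0, 0, 0, 0, 0.1, 0.6], [0, 0, 0, 0, 0, 0.3, 0.6], [0, 0, 0, 0, 0, 0.8, 0.6]]

```text
t: 3.7
position: [583.1, 123.4, 45.9]
ee_rot: [-90.0, 0.1, -0.2]
ft_force: [-0.1, 0.2, -1.2]
opening: 0.457
```

```bash
python3 -c "
from w import *
wrist('w2')
d=ctrl.get_image('side');cv2.imwrite('pics/s2.png',d['image'][:,:,::-1])"
```

```text
t 3.7 [583.1 123.4  45.9] [-9.002e+01  7.000e-02 -2.100e-01] [-0.1  0.2 -1.2] q [-24.  34.  10. 105.  -8.  42.  80.] op 0.4571819017084087
```

View pics/w2.png

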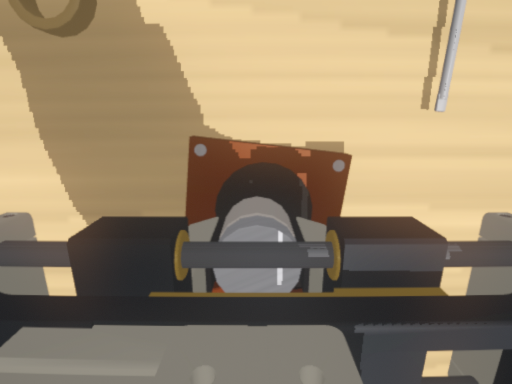

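View pics/s2.png

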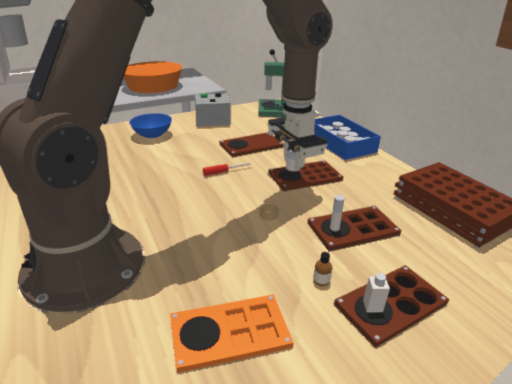

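The jar is held: the opening of 0.457 equals 42 mm, and the side view shows it lifted. I'll carry it to the blank pad to park it.

>>> apply_moves:
  targets:
    - [[0, 0, 0, 0, 0, 2, 0.6], [0, 0, 0, -0.4, 2, 3, 0.6], [0, 0, 0, -0.8, 4.2, 3, 0.6], [0, 0, 0, -1.3, 6.4, 3, 0.6], [0, 0, 0, -1.7, 8.4, 3, 0.6]]

```text
t: 4.42
position: [540.3, 335.8, 121.1]
ee_rot: [-90.0, -0.0, -0.2]
ft_force: [1.0, 0.3, -0.8]
opening: 0.455
```

>>> apply_moves:
  targets:
    - [[0, 0, 0, -0.3, 1.4, 0, 0.6], [0, 0, 0, -0.4, 1.88, -0.5, 0.6], [0, 0, 0, -0.4, 1.88, -2, 0.6], [0, 0, 0, -0.4, 1.88, -3, 0.6], [0, 0, 0, -0.4, 1.88, -3.4, 0.6]]

```text
t: 5.05
position: [530.6, 378.4, 33.7]
ee_rot: [-90.2, 0.1, -0.3]
ft_force: [-0.1, 0.5, -1.1]
opening: 0.454
```

```bash
python3 -c "
from w import *
wrist('w3')
d=ctrl.get_image('side');cv2.imwrite('pics/s3.png',d['image'][90:220,170:340,::-1])"
```

```text
t 5.05 [530.6 378.4  33.7] [-90.15   0.11  -0.29] [-0.1  0.5 -1.1] q [-46.  39.   9.  97.  -8.  45.  56.] op 0.45432926729953726
```

View pics/w3.png

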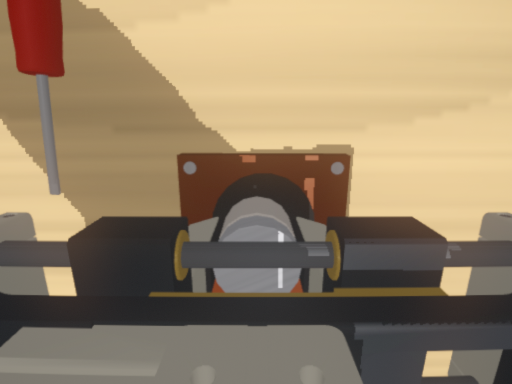

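>>> apply_moves:
  targets:
    - [[0, 0, 0, 0, 0.06, -0.2, 0.6], [0, 0, 0, 0, 0.06, -0.35, 0.6], [0, 0, 0, 0, 0.06, -0.4, 0.6], [0, 0, 0, 0, 0.06, -0.4, 0.6]]

```text
t: 5.65
position: [531.2, 382.2, 26.0]
ee_rot: [-90.0, -0.0, -0.2]
ft_force: [-0.7, 0.3, -1.3]
opening: 0.453
```

>>> apply_moves:
  targets:
    - [[0, 0, 0, 0, 0, 0, 0.3], [0, 0, 0, 0, 0, 0, 0], [0, 0, 0, 0, 0, 0, -0.5], [0, 0, 0, 0, 0, 0, -1], [0, 0, 0, 0, 0, 0, -1]]

```text
t: 6.28
position: [531.1, 382.1, 25.7]
ee_rot: [-90.0, -0.0, -0.2]
ft_force: [-0.1, 0.2, -0.2]
opening: 0.776
```

>>> apply_moves:
  targets:
    - [[0, 0, 0, 0, 0, 1, -1], [0, 0, 0, 0, 0, 3, -1], [0, 0, 0, 0, 0, 5, -1], [0, 0, 0, 0, 0, 7.2, -1], [0, 0, 0, 0, 0, 8, -1]]

```text
t: 6.9
position: [532.3, 382.8, 229.9]
ee_rot: [-89.8, -0.2, -0.2]
ft_force: [0.1, 1.2, -0.2]
opening: 0.997
```

```bash
python3 -c "
from w import *
wrist('w4')
d=ctrl.get_image('scene');cv2.imwrite('pics/s4.png',d['image'][:,:,::-1]);np.savez('scene4.npz',**d)"
```

```text
t 6.9 [532.3 382.8 229.9] [-89.79  -0.24  -0.21] [ 0.1  1.2 -0.2] q [-48.  28.  12.  86.  -6.  67.  54.] op 0.9971014507405864
```

View pics/w4.png

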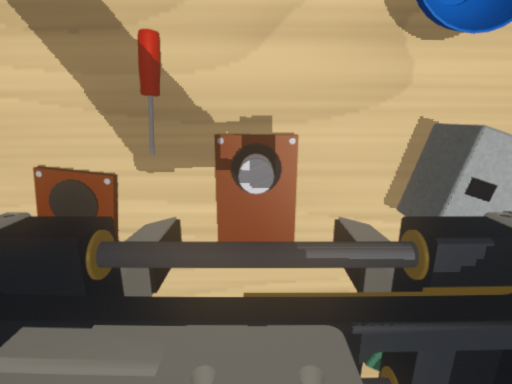

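The wrist view shows the jar upright on the blank pad at (256,175) and the tube-plate pad now empty at (74,200). Next I'll measure both and go to the tube.

```bash
python3 - <<'E'
from h import *
d=dict(np.load("w4.npz"))
C=cloud(d);m=(C[...,2]>60)&(C[...,2]<70)&(d["z_map"]>0);b,c=blob(m,(256,176),25)
print("jar",fitc(onplane(d,c,66)[:,:2],21))
print("blank",pad(d,(250,155))[0],"tube",pad(d,(74,198))[0])
d=dict(np.load("scene4.npz"))
print("scene: tube pad",pad(d,(292,272),40)[0])
E
```

```text
jar (array([530.15083862, 381.94172709]), np.float64(0.6937364650926217), array([530.1295876 , 381.9535081 ,  20.28574408]))
blank (array([538.8515751 , 380.91071318]), np.float64(4.1835322489738545), array([533.80720554, 381.91328177,  29.30562006])) tube (array([614.46026611, 114.67073544]), np.float64(25.354804762883152), array([607.74293113, 107.50015955,  59.71215523]))
scene: tube pad (array([579.98150727, 127.65634703]), np.float64(2.769975793456224), array([580.22617255, 127.48860423,  31.31083185]))
```

>>> apply_moves:
  targets:
    - [[0, 0, 0, 0, -2.4, 0.4, -1], [0, 0, 0, 0, -4.8, 0.8, -1], [0, 0, 0, 0, -7.2, 0.8, -1], [0, 0, 0, 0, -9.6, 0.8, -1], [0, 0, 0, 0, -12, 0.8, -1]]

```text
t: 7.62
position: [530.1, 80.0, 244.5]
ee_rot: [-90.0, 0.1, -0.2]
ft_force: [1.5, 0.4, -0.1]
opening: 1.0
```

>>> apply_moves:
  targets:
    - [[0, 0, 0, 0, -2.4, 0, -1], [0, 0, 0, 0, -4.8, 0, -1], [0, 0, 0, 0, -7, 0, -1], [0, 0, 0, 0, -8, 0, -1], [0, 0, 0, 0, -8, 0, -1]]

```text
t: 8.25
position: [530.0, -120.4, 244.5]
ee_rot: [-90.0, 0.1, -0.5]
ft_force: [0.4, 0.5, 0.0]
opening: 1.002
```

```bash
python3 -c "
from w import *
wrist('w5')"
```

```text
t 8.25 [ 530.  -120.4  244.5] [-90.05   0.11  -0.45] [0.4 0.5 0. ] q [-10.  17.  22. 101.  -7.  63. 104.] op 1.001581859671001
```

View pics/w5.png

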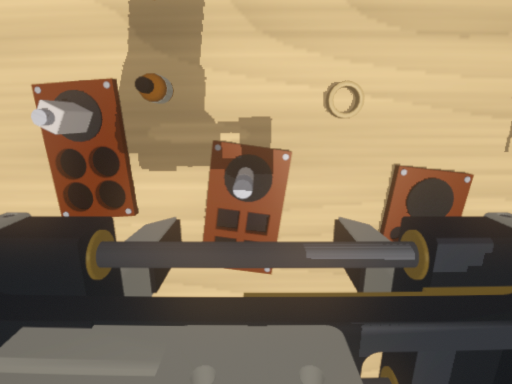

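```bash
python3 - <<'E'
from h import *
d=dict(np.load("w5.npz"))
C=cloud(d);m=(C[...,2]>97)&(C[...,2]<106)&(d["z_map"]>0);b,c=blob(m,(243,189),20)
print("tube",c.min(0),c.max(0),fitc(onplane(d,c,102)[:,:2],11))
for k,s in dict(square=(260,165),tube=(430,200),jar=(90,105)).items(): print(k,[np.round(x,1) for x in pad(d,s,32)[0]])
hsv=cv2.cvtColor(d["image"],cv2.COLOR_RGB2HSV)
cv2.imwrite("pics/c5.png",np.hstack([cv2.resize(d["image"][135:235,190:310,::-1],(480,400),interpolation=2),cv2.resize(d["image"][75:175,20:100,::-1],(320,400),interpolation=2)]))
E
```

```text
tube [232 178] [251 198] (array([ 536.47391447, -136.75959957]), np.float64(0.6546850824444386), array([ 536.45416447, -136.75180606,   10.42085956]))
square [array([524.7, -97.2]), np.float64(7.5), array([-275551.1,  491707.2,  564024.7])]
tube [array([590.3, 129.1]), np.float64(6.6), array([588.2, 129.8,  39.8])]
jar [array([ 449.2, -368.8]), np.float64(3.4), array([ 458.4, -355.6,   25.4])]
```

View pics/c5.png

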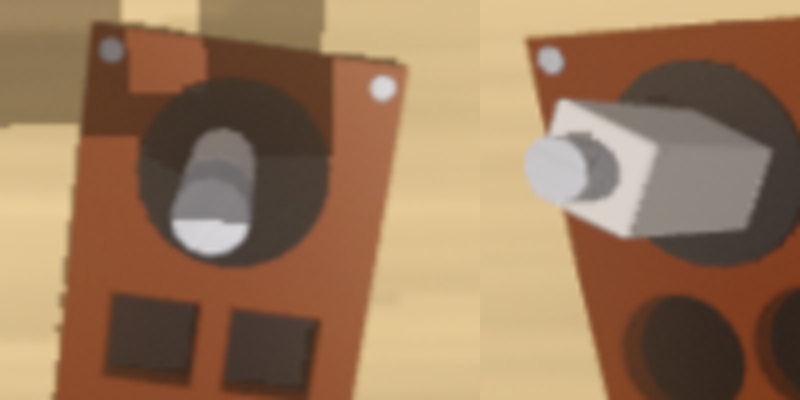

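```bash
python3 - <<'E'
from h import *
d=dict(np.load("w5.npz"))
print("sq pad",onplane(d,[(190+234/4,135+172.5/4)],18))
p=proj(d,[(536.5,-136.8,18)])[0];print("foot crop",(p-[190,135])*4)
# square bottle: cap top centre crop2 (557,170); body top corners
q=lambda x,y:(20+(x-480)/4,75+y/4)
print("cap",onplane(d,[q(557,170)],92)); print("corners",onplane(d,[q(559,100),q(657,147),q(627,237)],78))
E
```

```text
sq pad [[ 542.64244096 -132.01985339   18.        ]]
foot crop [219.93596759 155.21938465]
cap [[ 458.40474499 -355.54258571   92.        ]]
corners [[ 439.25080053 -362.01541485   78.        ]
 [ 452.44200012 -336.04614607   78.        ]
 [ 477.12776286 -349.10083709   78.        ]]
```

>>> apply_moves:
  targets:
    - [[0, 0, 0, 0, 0, 0, -1], [0, 0, 0, 0, 0, 0, -1]]

```text
t: 8.55
position: [531.2, -116.5, 245.4]
ee_rot: [-90.0, 0.0, -0.1]
ft_force: [0.1, 0.3, 1.4]
opening: 0.999
```

```bash
python3 - <<'E'
from w import *
d=wrist('w6')
C=cloud(d);m=(C[...,2]>97)&(C[...,2]<106)&(d["z_map"]>0);b,c=blob(m,(243,189),20)
print("tube",c.min(0),c.max(0),fitc(onplane(d,c,102)[:,:2],11))
s=ctrl.sense();print(s["position"],s["qd"])
E
```

```text
t 8.55 [ 531.2 -116.5  245.4] [-8.997e+01  2.000e-02 -8.000e-02] [0.1 0.3 1.4] q [-10.  17.  22. 101.  -7.  63. 104.] op 0.9991248406002539
tube [229 177] [247 196] (array([ 536.52113438, -136.77946429]), np.float64(0.5537158783496974), array([ 536.51604649, -136.80721608,   10.44390086]))
[ 531.1536683  -116.73482246  245.53454018] [ 0.1961175  -0.18289315  0.18027826 -0.13722298 -0.0018016   0.03325156
 -0.02976998]
```

>>> apply_moves:
  targets:
    - [[0, 0, 0, 0.22, -0.78, -1, -1], [0, 0, 0, 0.22, -0.78, -3.4, -1], [0, 0, 0, 0.22, -0.78, -5.8, -1], [0, 0, 0, 0.22, -0.78, -7.2, -1], [0, 0, 0, 0.22, -0.78, -7.8, -1]]
  force: 12

```text
t: 9.22
position: [535.6, -136.6, 48.9]
ee_rot: [-90.0, 0.2, -0.2]
ft_force: [-0.6, 0.3, 0.1]
opening: 1.001
```

>>> apply_moves:
  targets:
    - [[0, 0, 0, 0, 0, 0, 0], [0, 0, 0, 0, 0, 0, 0.3], [0, 0, 0, 0, 0, 0, 0.5], [0, 0, 0, 0, 0, 0, 0.7], [0, 0, 0, 0, 0, 0, 0.9]]

```text
t: 9.85
position: [536.8, -137.4, 51.1]
ee_rot: [-90.0, -0.0, -0.2]
ft_force: [-0.3, 1.0, 0.5]
opening: 0.505
```

>>> apply_moves:
  targets:
    - [[0, 0, 0, 0, 0, 0, 0.9], [0, 0, 0, 0, 0, 0, 0.9], [0, 0, 0, 0, 0, 0, 0.9]]

```text
t: 10.22
position: [536.5, -137.4, 50.7]
ee_rot: [-90.0, 0.0, -0.2]
ft_force: [0.3, -0.0, 0.1]
opening: 0.235
```

>>> apply_moves:
  targets:
    - [[0, 0, 0, 0, 0, 0.1, 0.9], [0, 0, 0, 0, 0, 0.4, 0.9], [0, 0, 0, 0, 0, 1.4, 0.9], [0, 0, 0, 0, 0, 2.8, 0.9], [0, 0, 0, 0, 0, 3.2, 0.9]]

```text
t: 10.85
position: [537.8, -137.8, 133.1]
ee_rot: [-90.0, -0.2, -0.2]
ft_force: [-0.6, -0.3, 0.3]
opening: 0.234
```

```bash
python3 -c "
from w import *
d=wrist('w7')
d=ctrl.get_image('side');cv2.imwrite('pics/s7.png',d['image'][:,:,::-1]);np.savez('side7.npz',**d)"
```

```text
t 10.85 [ 537.8 -137.8  133.1] [-90.02  -0.21  -0.21] [-0.6 -0.3  0.3] q [ -6.  25.  20. 108. -11.  49. 110.] op 0.23423636288193722
```

View pics/s7.png

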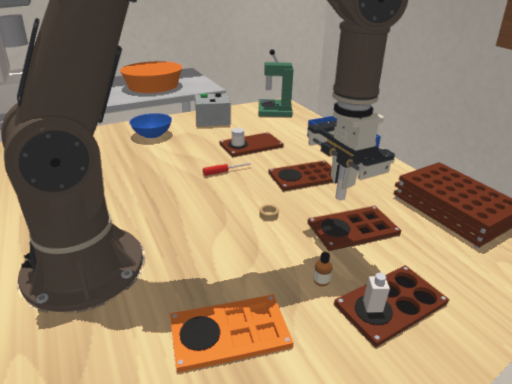

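View pics/w7.png

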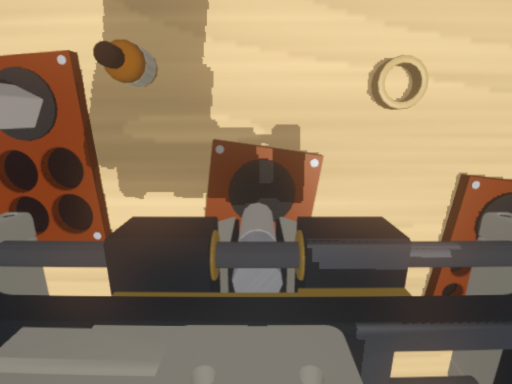

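The tube is held (22 mm) and clear. I'll carry it over the tube plate and measure the free pad there.

>>> apply_moves:
  targets:
    - [[0, 0, 0, 0.4, 2, 0, 0.9], [0, 0, 0, 0.8, 4.2, 0, 0.9], [0, 0, 0, 1.2, 6.4, 0, 0.9], [0, 0, 0, 1.5, 8.6, 0, 0.9], [0, 0, 0, 1.68, 10, 0, 0.9]]

```text
t: 11.58
position: [577.7, 116.0, 129.2]
ee_rot: [-90.0, 0.1, -0.0]
ft_force: [0.2, 0.5, 0.4]
opening: 0.235
```

>>> apply_moves:
  targets:
    - [[0, 0, 0, 0, 0.6, 0, 0.9], [0, 0, 0, 0, 0.6, 0, 0.9], [0, 0, 0, 0, 0.6, 0, 0.9], [0, 0, 0, 0, 0.6, 0, 0.9]]

```text
t: 12.08
position: [578.6, 125.6, 130.8]
ee_rot: [-90.0, -0.0, -0.4]
ft_force: [0.7, -0.3, -0.9]
opening: 0.239
```

```bash
python3 - <<'E'
from w import *
d=wrist('w8')
E
```

```text
t 12.075 [578.6 125.6 130.8] [-9.003e+01 -1.000e-02 -3.500e-01] [ 0.7 -0.3 -0.9] q [-30.  28.  19. 102. -11.  51.  83.] op 0.23858919560578212
```

View pics/w8.png

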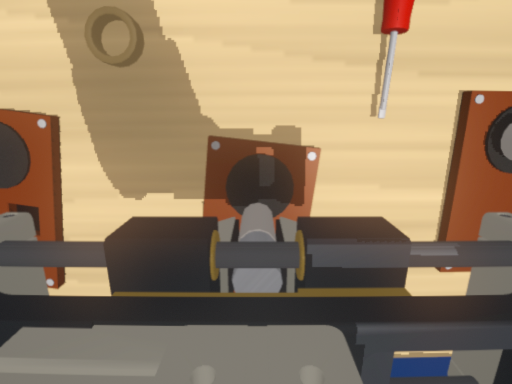

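```bash
cat >> h.py <<'E'
def pad2(d,name,crop,rowmax,seed,vmax=70,smax=140):
    hsv=cv2.cvtColor(d["image"],cv2.COLOR_RGB2HSV);m=(hsv[...,2]<vmax)&(hsv[...,1]<smax)
    x0,y0,x1,y1=crop;w=np.zeros(m.shape,np.uint8);w[y0:y1,x0:x1]=m[y0:y1,x0:x1]
    w=cv2.morphologyEx(w,cv2.MORPH_OPEN,np.ones((3,3)))
    c=max(cv2.findContours(w,0,1)[0],key=cv2.contourArea)[:,0].astype(float)
    P=onplane(d,c,18)[:,:2];k=(c[:,1]<rowmax)&(c[:,1]>y0+1)
    c0=onplane(d,[seed],18)[0,:2]
    r=fitc(P[k],34,c0)
    im=cv2.resize(d["image"][y0:y1,x0:x1,::-1],None,fx=4,fy=4,interpolation=2)
    a=np.linspace(0,6.28,80);q=proj(d,np.c_[r[0][0]+34*np.cos(a),r[0][1]+34*np.sin(a),18+0*a])
    cv2.polylines(im,[np.int32((q-[x0,y0]+.5)*4)],True,(0,255,0),1)
    for p in c[k]: cv2.circle(im,tuple(np.int32((p-[x0,y0]+.5)*4)),2,(255,0,255),-1)
    cv2.imwrite(f"pics/{name}.png",im);return r
E
python3 - <<'E'
from h import *
d=dict(np.load("w8.npz"))
hsv=cv2.cvtColor(d["image"],cv2.COLOR_RGB2HSV)
for x in (215,222,226,230,234,240,288,292,296,300): print(x,hsv[185,x],end=" ")
print(pad2(d,"p8",(205,135,320,220),205,(260,186)))
E
```

```text
215 [ 11 169  95] 222 [ 10 173  93] 226 [ 11 108  64] 230 [12 82 56] 234 [11 79 55] 240 [10 74 52] 288 [10 93 66] 292 [ 12 100  69] 296 [ 10 164 101] 300 [ 10 161 103] (array([581.65053171, 126.57002104]), np.float64(2.0515239700761008), array([577.6789085 , 126.30393155,  30.63871836]))
```

View pics/p8.png

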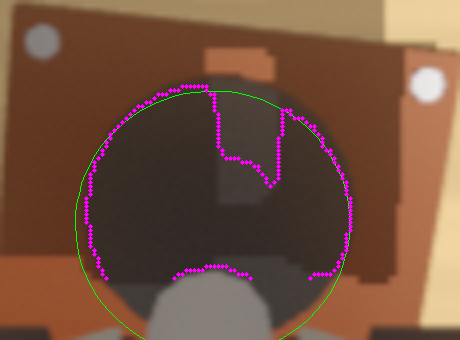

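```bash
python3 - <<'E'
from h import *
d=dict(np.load("w8.npz"))
print(pad2(d,"p8b",(205,135,320,212),212,(260,186),110,140))
print(onplane(d,[(205+218/4-.5,135+212/4-.5),(205+85/4,187),(205+352/4,187),(259,135+78/4)],18))
E
```

```text
(array([577.01477712, 128.2130908 ]), np.float64(1.2985651766175579), array([576.11455607, 128.21285742,  32.18137568]))
[[577.5813146  127.88754486  18.        ]
 [576.88315266  95.55231083  18.        ]
 [577.2673645  161.46543546  18.        ]
 [545.01312254 128.02074878  18.        ]]
```

View pics/p8b.png

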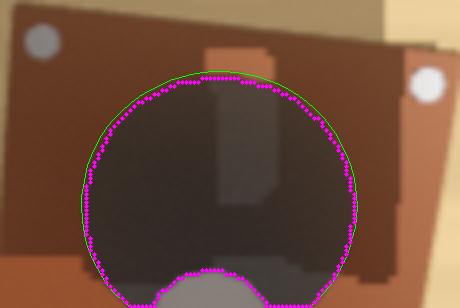

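The pad fits well at (577.0, 128.2). I'll lower the tube there.

>>> apply_moves:
  targets:
    - [[0, 0, 0, -0.06, 0, -0.6, 0.9], [0, 0, 0, -0.06, 0, -1.8, 0.9], [0, 0, 0, -0.06, 0, -2.6, 0.9], [0, 0, 0, -0.06, 0, -3, 0.9], [0, 0, 0, -0.06, 0, -3.1, 0.9]]

```text
t: 12.75
position: [576.7, 127.3, 52.5]
ee_rot: [-90.0, 0.1, -0.2]
ft_force: [0.2, 0.4, -1.5]
opening: 0.238
```

>>> apply_moves:
  targets:
    - [[0, 0, 0, 0, 0, -0.05, 0.9], [0, 0, 0, 0, 0, -0.09, 0.9], [0, 0, 0, 0, 0, -0.09, 0.9], [0, 0, 0, 0, 0, -0.09, 0.9]]

```text
t: 13.25
position: [577.2, 127.6, 51.3]
ee_rot: [-90.0, -0.0, -0.2]
ft_force: [0.1, -0.2, -0.9]
opening: 0.234
```

>>> apply_moves:
  targets:
    - [[0, 0, 0, 0, 0, 0, 0.7], [0, 0, 0, 0, 0, 0, 0.5], [0, 0, 0, 0, 0, 0, 0], [0, 0, 0, 0, 0, 0, -0.5], [0, 0, 0, 0, 0, 0, -0.5]]

```text
t: 13.88
position: [577.1, 127.6, 51.0]
ee_rot: [-90.0, -0.0, -0.2]
ft_force: [0.6, -0.3, -0.7]
opening: 0.53
```

>>> apply_moves:
  targets:
    - [[0, 0, 0, 0, 0, 0.6, -1], [0, 0, 0, 0, 0, 2.4, -1], [0, 0, 0, 0, 0, 4.8, -1], [0, 0, 0, 0, 0, 7.2, -1], [0, 0, 0, 0, 0, 7.8, -1]]

```text
t: 14.5
position: [579.1, 127.6, 251.5]
ee_rot: [-89.9, -0.4, -0.2]
ft_force: [-0.4, 0.9, -0.8]
opening: 0.995
```

>>> apply_moves:
  targets:
    - [[0, 0, 0, 0, 0, 0, -1], [0, 0, 0, 0, 0, 0, -1]]

```text
t: 14.75
position: [576.1, 127.5, 244.5]
ee_rot: [-90.0, 0.1, -0.2]
ft_force: [-0.5, 0.1, -0.3]
opening: 1.003
```

```bash
python3 - <<'E'
from w import *
d=wrist('w9')
C=cloud(d);m=(C[...,2]>97)&(C[...,2]<106)&(d["z_map"]>0);b,c=blob(m,(256,189),30)
print("tube",c.min(0),c.max(0),fitc(onplane(d,c,102)[:,:2],11))
E
```

```text
t 14.75 [576.1 127.5 244.5] [-90.04   0.14  -0.2 ] [-0.5  0.1 -0.3] q [-33.  21.  21.  95.  -8.  65.  80.] op 1.0025200943216985
tube [247 174] [266 193] (array([577.13589593, 127.33110583]), np.float64(0.5596282517069193), array([577.10004926, 127.33246187,  10.38781037]))
```

View pics/w9.png

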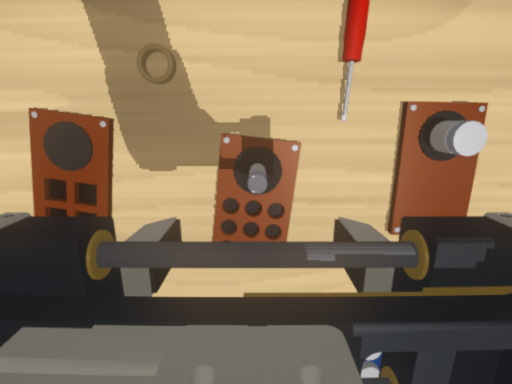

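```bash
python3 - <<'E'
from h import *
d=dict(np.load("w9.npz"))
print("tube",pad2(d,"p9",(225,137,295,195),195,(258,172),110,140))
print("sq",pad2(d,"p9b",(35,110,105,176),176,(68,146),110,140))
a=cv2.imread("pics/p9.png");b=cv2.imread("pics/p9b.png");b=cv2.resize(b,(280,a.shape[0]));cv2.imwrite("pics/p9c.png",np.hstack([a,b]))
E
```

```text
tube (array([577.44632032, 128.15000957]), np.float64(1.5921163752182714), array([576.70303831, 128.10740557,  31.88292319]))
sq (array([ 543.03841547, -131.77351319]), np.float64(0.8916363323600152), array([ 543.01025112, -131.77390212,   33.14860753]))
```

View pics/p9c.png

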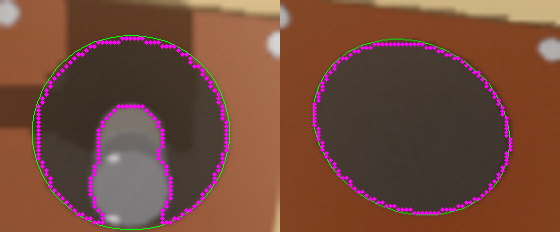

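Tube is within 1 mm of the pad centre. Next, the square bottle.

>>> apply_moves:
  targets:
    - [[0, 0, 0, -0.2, -2.2, 0, -1], [0, 0, -0.4, -0.6, -4.4, 0, -1], [0, 0, -0.8, -1.2, -6.6, 0, -1], [0, 0, -1.4, -1.8, -8.8, 0, -1], [0, 0, -1.8, -2.4, -11, 0, -1]]

```text
t: 15.42
position: [515.7, -148.9, 244.6]
ee_rot: [-90.0, 0.1, -14.7]
ft_force: [0.7, 0.2, 0.5]
opening: 1.001
```

>>> apply_moves:
  targets:
    - [[0, 0, -0.4, -0.6, -2.2, 0, -1], [0, 0, -0.8, -1.2, -4.2, 0, -1], [0, 0, -1.2, -1.8, -6.2, 0, -1], [0, 0, -1.6, -2.2, -7.8, 0, -1], [0, 0, -1.6, -2.4, -8.3, 0, -1]]

```text
t: 16.05
position: [455.0, -357.4, 244.6]
ee_rot: [-90.1, 0.1, -27.7]
ft_force: [-0.7, 0.4, -0.1]
opening: 0.998
```

>>> apply_moves:
  targets:
    - [[0, 0, 0, 0, 0, 0, -1], [0, 0, 0, 0, 0, 0, -1], [0, 0, 0, 0, 0, 0, -1]]

```text
t: 16.42
position: [457.9, -353.4, 245.8]
ee_rot: [-90.0, 0.0, -27.3]
ft_force: [0.6, 0.1, 0.2]
opening: 1.001
```

```bash
python3 - <<'E'
from w import *
d=wrist('w10')
C=cloud(d);ok=d["z_map"]>0
for lo,hi,zz in((88,97,92),(74,82,78)):
    m=(C[...,2]>lo)&(C[...,2]<hi)&ok;b,c=blob(m,(256,185),50)
    P=onplane(d,c,zz)[:,:2];print(zz,c.min(0),c.max(0),"circ",fitc(P,9)[0],"rect",cv2.minAreaRect(P.astype(np.float32)))
E
```

```text
t 16.425 [ 457.9 -353.4  245.8] [-8.996e+01  2.000e-02 -2.726e+01] [0.6 0.1 0.2] q [  7.  22.  36.  97. -14.  65. 109.] op 1.0011639728097168
92 [246 173] [260 188] circ [ 456.57916363 -357.00651952] rect ((456.57904052734375, -357.10595703125), (15.858717918395996, 17.3306884765625), 62.74520492553711)
78 [241 166] [265 190] circ [ 456.06986359 -357.01975057] rect ((456.5839538574219, -357.3457336425781), (28.55816078186035, 28.850727081298828), 62.74665069580078)
```

View pics/w10.png

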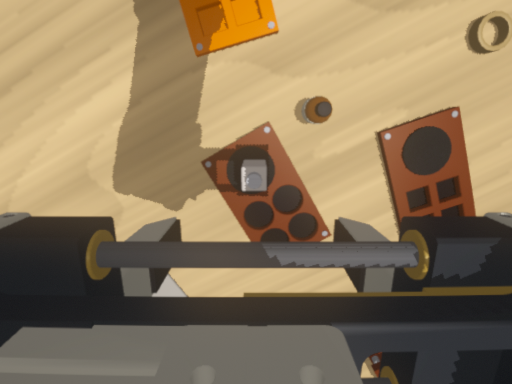

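The bottle is square to the jaws, cap at (253,178), x,y = (456.6, -357.1), rect 28.6 × 28.9 mm at 78 mm height, consistent with 30 × 30 mm. The orange look-alike is out of the way at (230,20).

>>> apply_moves:
  targets:
    - [[0, 0, 0, -0.02, -0.09, -1.4, -1], [0, 0, 0, -0.02, -0.09, -3.8, -1], [0, 0, 0, -0.02, -0.09, -6.2, -1], [0, 0, 0, -0.02, -0.09, -7.7, -1], [0, 0, 0, -0.02, -0.09, -8.2, -1]]
  force: 15

```text
t: 17.1
position: [455.8, -355.7, 39.0]
ee_rot: [-90.0, 0.2, -27.3]
ft_force: [-0.4, -0.5, -0.0]
opening: 1.002
```

>>> apply_moves:
  targets:
    - [[0, 0, 0, 0, 0, 0, 0], [0, 0, 0, 0, 0, 0, 0.3], [0, 0, 0, 0, 0, 0, 0.5], [0, 0, 0, 0, 0, 0, 0.7], [0, 0, 0, 0, 0, 0, 0.8]]

```text
t: 17.73
position: [456.7, -357.2, 41.4]
ee_rot: [-90.0, -0.0, -27.4]
ft_force: [0.5, -0.3, -0.1]
opening: 0.505
```

>>> apply_moves:
  targets:
    - [[0, 0, 0, 0, 0, 0, 0.8], [0, 0, 0, 0, 0, 0, 0.8], [0, 0, 0, 0, 0, 0, 0.8]]

```text
t: 18.1
position: [456.5, -357.1, 41.0]
ee_rot: [-90.0, 0.0, -27.4]
ft_force: [0.2, 0.7, 1.2]
opening: 0.33
```

>>> apply_moves:
  targets:
    - [[0, 0, 0, 0, 0, 0.1, 0.8], [0, 0, 0, 0, 0, 0.4, 0.8], [0, 0, 0, 0, 0, 1.4, 0.8], [0, 0, 0, 0, 0, 2.8, 0.8], [0, 0, 0, 0, 0, 3.6, 0.8]]

```text
t: 18.73
position: [456.9, -357.7, 133.1]
ee_rot: [-90.0, -0.1, -27.4]
ft_force: [0.6, -0.1, -1.4]
opening: 0.326
```

```bash
python3 - <<'E'
from w import *
d=wrist('w11')
E
```

```text
t 18.725 [ 456.9 -357.7  133.1] [-90.01  -0.11 -27.42] [ 0.6 -0.1 -1.4] q [ 10.  28.  33. 105. -19.  52. 114.] op 0.3257542446675707
```

View pics/w11.png

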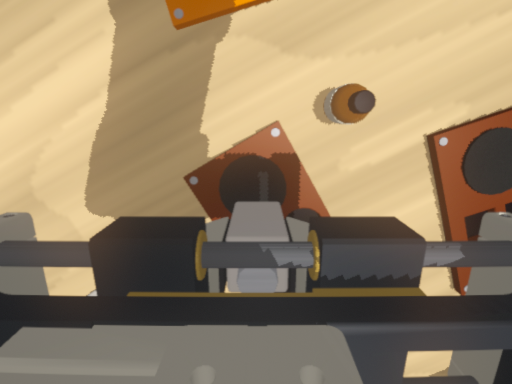

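```bash
python3 - <<'E'
from h import *
d=dict(np.load("w11.npz"))
print("jar",pad2(d,"p11",(205,140,310,212),207,(252,185),110,140))
E
```

```text
jar (array([ 455.14581193, -361.85598807]), np.float64(1.1445032504929173), array([ 451.33158524, -359.6589493 ,   30.01471725]))
```

View pics/p11.png

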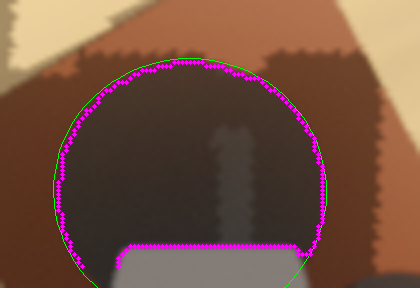

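>>> apply_moves:
  targets:
    - [[0, 0, 0.5, 0.7, 1.8, 0, 0.8], [0, 0, 1, 1.4, 3.8, 0, 0.8], [0, 0, 1.5, 2.2, 5.8, 0, 0.8], [0, 0, 2, 3, 7.8, 0, 0.8], [0, 0, 2.38, 3.46, 9, 0, 0.8]]

```text
t: 19.4
position: [543.8, -128.8, 130.7]
ee_rot: [-89.9, 0.0, -8.1]
ft_force: [-0.3, -0.6, -2.0]
opening: 0.326
```

>>> apply_moves:
  targets:
    - [[0, 0, 0, 0, 0, 0, 0.8], [0, 0, 0, 0, 0, 0, 0.8], [0, 0, 0, 0, 0, 0, 0.8]]

```text
t: 19.77
position: [542.5, -133.6, 131.0]
ee_rot: [-90.0, 0.0, -8.5]
ft_force: [0.6, -0.3, -1.5]
opening: 0.324
```

```bash
python3 - <<'E'
from w import *
d=wrist('w12')
print("sq",pad2(d,"p12",(205,140,310,205),200,(256,185),110,140))
E
```

```text
t 19.775 [ 542.5 -133.6  131. ] [-9.003e+01  1.000e-02 -8.510e+00] [ 0.6 -0.3 -1.5] q [-11.  26.  27. 108. -15.  50. 105.] op 0.3241297901092602
sq (array([ 543.54774184, -133.05963635]), np.float64(0.43336007290645284), array([ 542.54547559, -132.89680145,   33.14974986]))
```

View pics/p12.png

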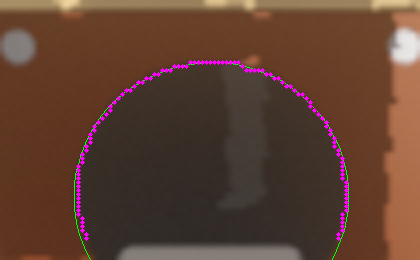

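Pad at (543.2,-132.6), right under the tool. I'll lower the bottle.

>>> apply_moves:
  targets:
    - [[0, 0, 0, 0, -0.01, -0.8, 0.8], [0, 0, 0, 0, -0.01, -2, 0.8], [0, 0, 0, 0, -0.01, -2.9, 0.8], [0, 0, 0, 0, -0.01, -3.4, 0.8], [0, 0, 0, 0, -0.01, -3.5, 0.8]]

```text
t: 20.45
position: [542.7, -132.9, 43.1]
ee_rot: [-90.0, 0.1, -8.4]
ft_force: [0.6, 0.6, -0.7]
opening: 0.323
```

>>> apply_moves:
  targets:
    - [[0, 0, 0, 0, 0, -0.05, 0.8], [0, 0, 0, 0, 0, -0.09, 0.8], [0, 0, 0, 0, 0, -0.09, 0.8], [0, 0, 0, 0, 0, -0.09, 0.8]]

```text
t: 20.95
position: [543.2, -132.4, 41.5]
ee_rot: [-90.0, -0.0, -8.4]
ft_force: [0.6, 0.1, -0.3]
opening: 0.323
```

>>> apply_moves:
  targets:
    - [[0, 0, 0, 0, 0, 0, 0.6], [0, 0, 0, 0, 0, 0, 0.4], [0, 0, 0, 0, 0, 0, 0], [0, 0, 0, 0, 0, 0, -0.5], [0, 0, 0, 0, 0, 0, -0.5]]

```text
t: 21.58
position: [543.1, -132.4, 41.3]
ee_rot: [-90.0, -0.0, -8.4]
ft_force: [-0.2, 0.6, -0.3]
opening: 0.602
```

>>> apply_moves:
  targets:
    - [[0, 0, 0, 0, 0, 0.6, -1], [0, 0, 0, 0, 0, 2.4, -1], [0, 0, 0, 0, 0, 4.8, -1], [0, 0, 0, 0, 0, 7.2, -1], [0, 0, 0, 0, 0, 8.2, -1]]

```text
t: 22.2
position: [544.2, -133.2, 251.1]
ee_rot: [-90.0, -0.3, -8.4]
ft_force: [1.3, -0.1, -1.0]
opening: 1.0
```

>>> apply_moves:
  targets:
    - [[0, 0, 0, 0, 0, 0, -1], [0, 0, 0, 0, 0, 0, -1], [0, 0, 0, 0, 0, 0, -1]]

```text
t: 22.58
position: [542.3, -132.3, 245.2]
ee_rot: [-90.0, 0.1, -8.4]
ft_force: [0.1, 1.0, 0.1]
opening: 0.999
```

```bash
python3 - <<'E'
from w import *
d=wrist('w13')
C=cloud(d);ok=d["z_map"]>0
for lo,hi,zz in((88,97,92),(74,82,78)):
    m=(C[...,2]>lo)&(C[...,2]<hi)&ok;b,c=blob(m,(256,185),50)
    P=onplane(d,c,zz)[:,:2];print(zz,"circ",fitc(P,9)[0],"rect",cv2.minAreaRect(P.astype(np.float32)))
print(pad2(d,"p13",(215,130,300,200),200,(256,172),110,140))
print("jar",pad2(d,"p13b",(30,70,130,130),130,(85,100),110,140))
E
```

```text
t 22.575 [ 542.3 -132.3  245.2] [-90.01   0.12  -8.37] [0.1 1.  0.1] q [-15.  19.  30. 100. -10.  64. 101.] op 0.9994971973312695
92 circ [ 543.22591461 -132.58324068] rect ((543.1621704101562, -132.50323486328125), (16.94743537902832, 16.15239715576172), 81.64412689208984)
78 circ [ 542.78598655 -132.722034  ] rect ((542.6881713867188, -132.47195434570312), (29.652048110961914, 28.786617279052734), 81.64437103271484)
(array([ 543.4505508 , -133.36515239]), np.float64(1.8090450755266474), array([ 541.51299308, -133.15366659,   31.48795782]))
jar (array([ 421.78148911, -356.74889053]), np.float64(6.419134307658805), array([ 443.39611542, -359.10402423,   23.45923195]))
```

View pics/w13.png

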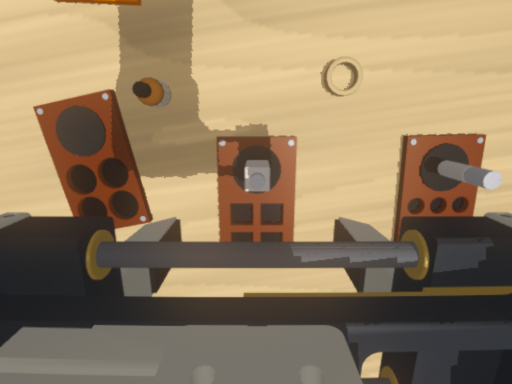

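View pics/p13.png

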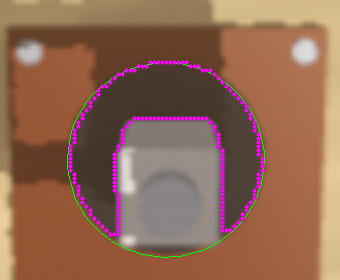

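The square bottle is centred and aligned (within about 1 mm). Next I'll measure the empty jar pad at (80,131) and fetch the jar from (530.2, 382.0).

```bash
python3 - <<'E'
from h import *
d=dict(np.load("w13.npz"))
print("jar",pad2(d,"p13b",(48,100,113,165),162,(80,131),110,140))
E
```

```text
jar (array([ 455.96327887, -360.85881097]), np.float64(0.9126325412769063), array([ 455.91052827, -360.85870868,   33.08377781]))
```

View pics/p13b.png

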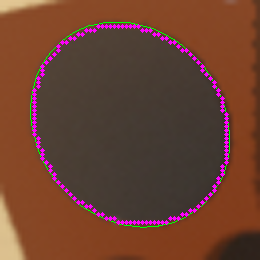

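>>> apply_moves:
  targets:
    - [[0, 0, 0.2, -0.1, 2.2, 0, -1], [0, 0, 0.4, -0.2, 4.6, 0, -1], [0, 0, 0.6, -0.3, 7, 0, -1], [0, 0, 0.8, -0.4, 9.4, 0, -1], [0, 0, 1, -0.5, 11.8, 0, -1]]

```text
t: 23.25
position: [530.0, 164.3, 245.6]
ee_rot: [-90.0, 0.1, -0.3]
ft_force: [1.8, 0.1, 0.1]
opening: 1.002
```

>>> apply_moves:
  targets:
    - [[0, 0, 0, 0, 2.4, 0, -1], [0, 0, 0, 0, 4.8, 0, -1], [0, 0, 0, 0, 7, 0, -1], [0, 0, 0, 0, 8.6, 0, -1], [0, 0, 0, 0, 8.8, 0, -1]]

```text
t: 23.88
position: [528.8, 386.3, 244.4]
ee_rot: [-90.0, 0.1, -0.1]
ft_force: [0.2, -0.9, -0.8]
opening: 1.0
```

>>> apply_moves:
  targets:
    - [[0, 0, 0, 0, 0, 0, -1], [0, 0, 0, 0, 0, 0, -1], [0, 0, 0, 0, 0, 0, -1]]

```text
t: 24.25
position: [531.0, 381.2, 246.5]
ee_rot: [-90.0, -0.0, -0.5]
ft_force: [-0.4, 0.0, -0.1]
opening: 0.998
```

```bash
python3 - <<'E'
from w import *
d=wrist('w14')
C=cloud(d);m=(C[...,2]>60)&(C[...,2]<70)&(d["z_map"]>0);b,c=blob(m,(256,176),25)
print("jar",c.min(0),c.max(0),fitc(onplane(d,c,66)[:,:2],21))
E
```

```text
t 24.25 [531.  381.2 246.5] [-9.001e+01 -1.000e-02 -4.700e-01] [-0.4  0.  -0.1] q [-53.  27.  19.  85.  -9.  69.  57.] op 0.9976270547789029
jar [241 158] [274 191] (array([530.25633913, 381.93049176]), np.float64(0.6972271961454801), array([530.20703555, 381.93202518,  20.2356835 ]))
```

>>> apply_moves:
  targets:
    - [[0, 0, 0, 0, -0.02, -1.8, -1], [0, 0, 0, 0, -0.02, -4.2, -1], [0, 0, 0, 0, -0.02, -6.6, -1], [0, 0, 0, 0, -0.02, -8.2, -1], [0, 0, 0, 0, -0.02, -8.82, -1]]
  force: 15

```text
t: 24.92
position: [529.5, 380.8, 23.6]
ee_rot: [-90.1, 0.2, -0.4]
ft_force: [0.1, -0.6, 1.1]
opening: 1.0
```

>>> apply_moves:
  targets:
    - [[0, 0, 0, 0, 0, 0, -0.2], [0, 0, 0, 0, 0, 0, 0.2], [0, 0, 0, 0, 0, 0, 0.5], [0, 0, 0, 0, 0, 0, 0.6], [0, 0, 0, 0, 0, 0, 0.6]]

```text
t: 25.55
position: [530.7, 382.2, 26.2]
ee_rot: [-90.0, -0.0, -0.4]
ft_force: [0.7, 0.9, 0.5]
opening: 0.507
```

>>> apply_moves:
  targets:
    - [[0, 0, 0, 0, 0, 0, 0.6], [0, 0, 0, 0, 0, 0, 0.6], [0, 0, 0, 0, 0, 0, 0.6]]

```text
t: 25.92
position: [530.6, 382.2, 26.0]
ee_rot: [-90.0, -0.0, -0.4]
ft_force: [-0.8, -0.1, 5.2]
opening: 0.454
```

>>> apply_moves:
  targets:
    - [[0, 0, 0, 0, 0, 0.1, 0.6], [0, 0, 0, 0, 0, 0.4, 0.6], [0, 0, 0, 0, 0, 1.6, 0.6], [0, 0, 0, 0, 0, 3.6, 0.6], [0, 0, 0, 0, 0, 5.6, 0.6]]

```text
t: 26.55
position: [530.3, 381.8, 167.3]
ee_rot: [-90.0, 0.0, -0.4]
ft_force: [0.8, 1.0, -1.3]
opening: 0.454
```

>>> apply_moves:
  targets:
    - [[0, 0, 0, -0.2, -2, 0, 0.6], [0, 0, 0, -0.4, -4.4, 0, 0.6], [0, 0, 0, -0.7, -6.8, 0, 0.6], [0, 0, 0, -1, -9.4, 0, 0.6], [0, 0, 0, -1.2, -12, 0, 0.6]]

```text
t: 27.18
position: [500.5, 85.7, 166.2]
ee_rot: [-90.0, -0.0, -0.4]
ft_force: [0.5, -1.6, -0.6]
opening: 0.454
```

>>> apply_moves:
  targets:
    - [[0, 0, -0.4, -0.2, -2.4, 0, 0.6], [0, 0, -0.8, -0.4, -4.8, 0, 0.6], [0, 0, -1.2, -0.7, -7.2, 0, 0.6], [0, 0, -1.6, -1, -9.6, 0, 0.6], [0, 0, -2, -1.2, -12, 0, 0.6]]

```text
t: 27.8
position: [470.6, -214.1, 166.3]
ee_rot: [-90.0, -0.0, -16.5]
ft_force: [1.3, 0.2, -0.6]
opening: 0.454
```

>>> apply_moves:
  targets:
    - [[0, 0, 0, -0.2, -2.2, 0, 0.6], [0, 0, 0, -0.4, -4.2, 0, 0.6], [0, 0, 0, -0.58, -5.6, 0, 0.6], [0, 0, 0, -0.58, -5.72, -1, 0.6], [0, 0, 0, -0.58, -5.72, -1.6, 0.6]]

```text
t: 28.42
position: [455.9, -355.4, 124.9]
ee_rot: [-90.0, 0.0, -16.4]
ft_force: [-0.1, 1.2, -0.7]
opening: 0.452
```

>>> apply_moves:
  targets:
    - [[0, 0, 0, 0, 0, 0, 0.6], [0, 0, 0, 0, 0, 0, 0.6], [0, 0, 0, 0, 0, 0, 0.6]]

```text
t: 28.8
position: [457.1, -355.2, 126.5]
ee_rot: [-90.0, -0.1, -16.3]
ft_force: [-0.4, -0.0, -0.6]
opening: 0.454
```

```bash
python3 - <<'E'
from w import *
d=wrist('w15')
print("jar",pad2(d,"p15",(200,130,320,200),200,(256,185),110,140))
E
```

```text
t 28.8 [ 457.1 -355.2  126.5] [-9.000e+01 -7.000e-02 -1.632e+01] [-0.4 -0.  -0.6] q [ 12.  28.  30. 105. -18.  51. 123.] op 0.45445828824528883
jar (array([ 455.46530936, -361.72923764]), np.float64(1.0591994851819067), array([ 448.84891129, -359.90264636,   28.32334591]))
```

View pics/w15.png

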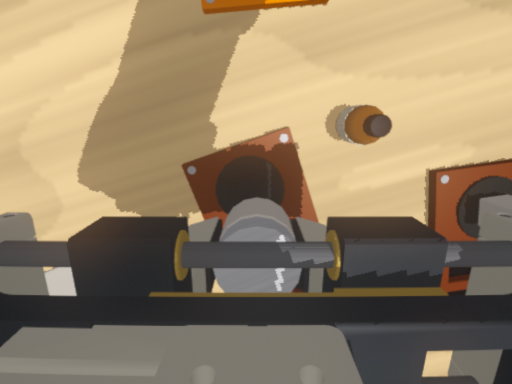

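View pics/p15.png

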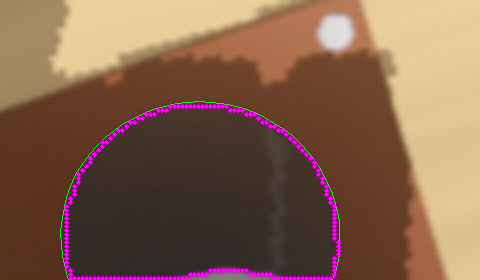

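>>> apply_moves:
  targets:
    - [[0, 0, 0, 0, 0, -0.4, 0.6], [0, 0, 0, 0, 0, -0.8, 0.6], [0, 0, 0, 0, 0, -1.2, 0.6], [0, 0, 0, 0, 0, -1.6, 0.6], [0, 0, 0, 0, 0, -2, 0.6]]

```text
t: 29.48
position: [456.4, -355.3, 74.9]
ee_rot: [-90.0, 0.0, -16.4]
ft_force: [-0.3, -0.8, -1.3]
opening: 0.457
```

>>> apply_moves:
  targets:
    - [[0, 0, 0, 0, 0, 0, 0.6], [0, 0, 0, 0, 0, 0, 0.6], [0, 0, 0, 0, 0, 0, 0.6]]

```text
t: 29.85
position: [456.7, -355.5, 76.1]
ee_rot: [-90.0, -0.0, -16.4]
ft_force: [0.7, 0.9, -0.3]
opening: 0.457
```

The tool stopped 6 mm short in y, so I'm correcting before setting down.

>>> apply_moves:
  targets:
    - [[0, 0, 0, -0.04, -0.23, -0.2, 0.6], [0, 0, 0, -0.04, -0.23, -0.8, 0.6], [0, 0, 0, -0.04, -0.23, -1.4, 0.6], [0, 0, 0, -0.04, -0.23, -1.7, 0.6], [0, 0, 0, -0.04, -0.23, -1.8, 0.6]]

```text
t: 30.48
position: [455.1, -360.8, 29.8]
ee_rot: [-90.0, 0.1, -16.4]
ft_force: [0.7, 0.5, -1.6]
opening: 0.454
```

>>> apply_moves:
  targets:
    - [[0, 0, 0, 0, 0, 0, 0.6], [0, 0, 0, 0, 0, 0, 0.6]]

```text
t: 30.72
position: [455.8, -361.3, 31.1]
ee_rot: [-90.0, -0.0, -16.4]
ft_force: [-0.3, -0.1, -0.4]
opening: 0.453
```

```bash
python3 - <<'E'
from w import *
d=wrist('w16')
E
```

```text
t 30.725 [ 455.8 -361.3   31.1] [-9.001e+01 -4.000e-02 -1.636e+01] [-0.3 -0.1 -0.4] q [ 16.  36.  25. 109. -23.  40. 128.] op 0.45266026513171437
```

View pics/w16.png

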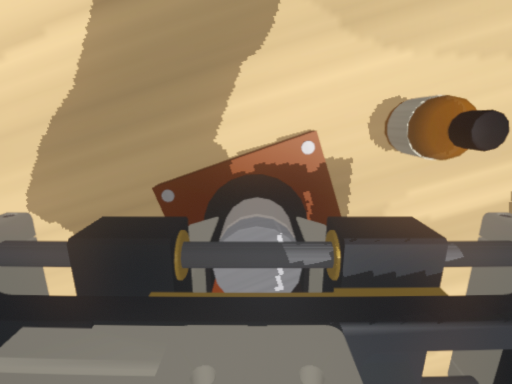

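On target. Next I'll set it down and release.

>>> apply_moves:
  targets:
    - [[0, 0, 0, 0, 0, -0.1, 0.6], [0, 0, 0, 0, 0, -0.18, 0.6], [0, 0, 0, 0, 0, -0.19, 0.6], [0, 0, 0, 0, 0, -0.19, 0.6], [0, 0, 0, 0, 0, -0.19, 0.6]]

```text
t: 31.4
position: [455.5, -361.0, 26.0]
ee_rot: [-90.0, -0.0, -16.4]
ft_force: [0.1, -0.3, -0.7]
opening: 0.458
```

>>> apply_moves:
  targets:
    - [[0, 0, 0, 0, 0, 0, 0.4], [0, 0, 0, 0, 0, 0, 0.2], [0, 0, 0, 0, 0, 0, -0.3], [0, 0, 0, 0, 0, 0, -0.6], [0, 0, 0, 0, 0, 0, -0.6]]

```text
t: 32.02
position: [455.5, -361.1, 26.0]
ee_rot: [-90.0, -0.0, -16.4]
ft_force: [0.2, 0.4, -0.5]
opening: 0.728
```

>>> apply_moves:
  targets:
    - [[0, 0, 0, 0, 0, 0.6, -1], [0, 0, 0, 0, 0, 2.4, -1], [0, 0, 0, 0, 0, 4.8, -1], [0, 0, 0, 0, 0, 7.2, -1], [0, 0, 0, 0, 0, 8.4, -1]]

```text
t: 32.65
position: [456.0, -362.2, 240.6]
ee_rot: [-90.1, -0.3, -16.4]
ft_force: [0.6, -0.4, -0.4]
opening: 1.0
```

>>> apply_moves:
  targets:
    - [[0, 0, 0, 0, 0, 0, -1], [0, 0, 0, 0, 0, 0, -1], [0, 0, 0, 0, 0, 0, -1]]

```text
t: 33.02
position: [454.9, -360.5, 234.9]
ee_rot: [-90.0, 0.1, -16.4]
ft_force: [-0.7, 0.5, -0.4]
opening: 0.997
```

```bash
python3 - <<'E'
from w import *
d=wrist('w17')
C=cloud(d);m=(C[...,2]>60)&(C[...,2]<70)&(d["z_map"]>0);b,c=blob(m,(256,176),25)
print("jar",c.min(0),c.max(0),fitc(onplane(d,c,66)[:,:2],21))
print(pad2(d,"p17",(205,120,310,172),172,(250,165),110,140))
d=ctrl.get_image('side');cv2.imwrite('pics/s17.png',d['image'][:,:,::-1])
E
```

```text
t 33.025 [ 454.9 -360.5  234.9] [-89.97   0.12 -16.37] [-0.7  0.5 -0.4] q [  9.  22.  33.  98. -13.  64. 120.] op 0.9972427904494304
jar [239 160] [273 194] (array([ 455.0006304 , -360.90140299]), np.float64(0.7376523744629981), array([ 454.9975396 , -360.92134826,   20.24848798]))
(array([ 457.9876988 , -362.72044076]), np.float64(2.338668776825905), array([ 451.60575043, -360.73645837,   29.26430885]))
```

View pics/w17.png

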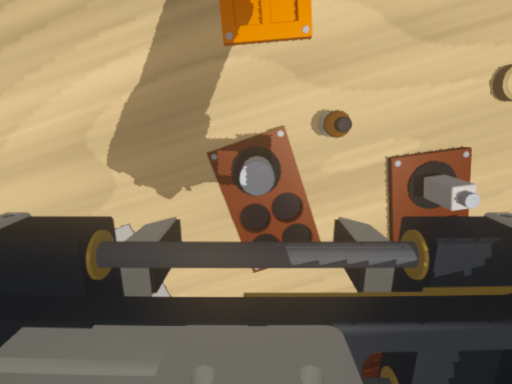

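View pics/s17.png

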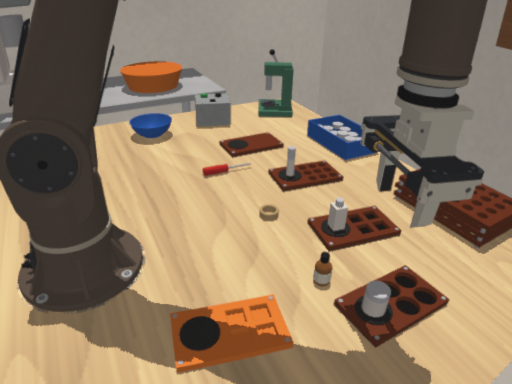

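View pics/p17.png

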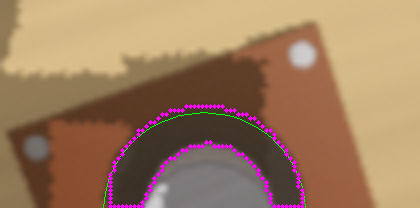

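Wrist view: the jar lid is at (257,176), within about 1 mm of the pad centre. Side view: tube at (291,162), bottle at (338,215) and jar at (376,300), all upright on their plates. The blank pad at (238,144) is empty, and the tape, screwdriver and glue have not moved.

```bash
python3 - <<'E'
from rig import ctrl
s=ctrl.sense();print(s["t"],s["ft_force"]);print(ctrl.sign_off())
E
```

```text
33.125 [ 0.18227826 -0.01286548  0.2604461 ]
the job is handed in; nothing more can be done
None
```

All three samples are standing upright on the plates with their own hole shape, the blank pad is empty again, and the job was handed in at t ≈ 33 s. I parked the jar on the blank pad, moved the tube to the small-hole plate and the bottle to the square-hole plate (turned to match the plate). Last, I moved the jar to the wide-hole plate.

| Sample | Measured position (x, y) | Measured pad centre (x, y) |
|---|---|---|
| Tube | (577.1, 127.3) | (577.2, 128.2) |
| Bottle | (543.0, -132.5) | (543.2, -132.6) |
| Jar | (455.0, -360.9) | (455.6, -361.3) |

- **Final view:** the side camera showed all three upright, the gripper clear of everything, and the tape, screwdriver and glue where they were. The bystanders I judged by eye, not by measurement.
- **Disagreements:**
  - The pad fit taken after setting the jar down was thrown off by the jar's own edge (2–3 mm different), so the jar's pad centre comes from the earlier clear views, which agreed to about 1 mm.
  - One carry of the jar stopped 6 mm short in y; I corrected that before setting it down.
  - The first move call was malformed and was refused without moving anything.

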